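# Take the lens carrier off the optical bench

### The job

The optics lesson is over: slide the lens carrier along the T-slot of the aluminium optical bench to the open end, where the lips of the slot are cut away, lift it out there, and set it gently, standing upright on its foot, in the storage tray that is empty. Leave the white screen where it stands on the bench, and do not disturb the pinhole carrier in the other tray.

Things in the scene. Friction and masses are not known exactly. Their poses are not given: they have to be found in the camera images.
- lens_center (a point): Lens centre of the loose lens carrier (about 220 g): upright black frame 50 wide (own y) x 12 thick (own x, slides this way) x 56 mm high, from 28 below to 28 above this point, to be held by its flat side edges. Below it: saddle 50 (x) x 34 (y), 40 to 28 mm below the point, neck 14 wide, T-foot 50 (x) x 32 (y) x 8 mm, its underside 60 mm below. At the start in the slot, x along the rail's x, free to slide.
- rail: Optical bench: fixed aluminium rail 400 (own x) x 60 (y) x 28 mm high, origin at centre of underside. T-slot along its middle: floor 10 mm up, 36 wide and 11 high inside, under two lips 7 thick and 20 mm apart. The lips run from x = -200 to +120 mm; on to +195 they are cut away (open end), where a stop 8 mm high ends the slot.
- slot_open_end (a point): Point on the slot's floor in the middle of the open end of the rail, 158 mm from the rail's origin along its x and 10 mm above the table. With the carrier's centre over it the foot is wholly clear of the lips and of the stop by about 12 mm each way, and lifts straight out.
- tray_empty: The empty storage tray, grey plastic, 130 (own x) x 110 (y) x 25 mm high, fixed; walls and floor 4 mm thick; origin at the centre of its underside, z up. The lens carrier goes here, anywhere on its floor, turned any way.
- tray_taken: The other storage tray, same size and make, origin likewise; the pinhole carrier stands in it.
- screen_center (a point): The white screen's carrier, loose in the same slot on the closed side of the lens carrier: same foot, with an upright white plate 74 mm wide (own y) and 5 mm thick (x), reaching 106 mm above the foot's underside. The point is on its centre line, 60 mm above that underside. Not to be moved.
- pinhole_center (a point): The pinhole carrier standing loose in the taken tray: same foot, with a dark steel plate 50 mm wide (own y) and 10 mm thick (x), 82 mm high in all. The point is on its centre line, 55 mm above its underside. Not to be moved.
Things that resemble listed ones, but are neither listed nor needed, are in the scene too. Leave any purple look-alike of the part that bears lens_center alone. Leave any blue or orange look-alike of the tray_empty alone.

How it is judged:
By the outcome, as a careful person would: the job done as asked, in the order asked, and still so for the second after the job is handed in, with the robot touching nothing.
It also fails if it takes over 51 s, if anything falls off the work surface, if the arm or the gripper's body presses on something with over 40 N, if the wrist force passes 120 N, or if a joint passes its speed limit or range.

### The arm

A 6-joint arm with a two-finger parallel gripper is mounted at the origin on the work surface. World frame = base frame: x ahead of the robot, y to its left, z up, the work surface at z = 0. Lengths are in m, angles in rad, forces in N, time in s.
With the tool pointing down it reaches from about 0.35 to 0.85 m from the base axis. Payload 8.1 kg.
Tool frame: the origin (TCP) lies at the very end of the fingers, on their centre line; the grasp point (between the pads) lies 19 mm behind it (robot.pinch_z is the z of the grasp point in the tool frame, in m); z points along the fingers, y is the direction in which the jaws open and shut (so a half turn about z gives the same grasp; the last joint's range is limited). The gripper opens to 93 mm and grips with 3 to 60 N. Pads are 15 mm wide; open, the fingers measure 128 mm over their backs; the gripper's body (75 mm by 188 mm) begins 65 mm behind the grasp point.
Start: joints at [-1.264, 0.13, 1.488, -0, 1.523, -0.085], TCP at [0.229, -0.555, 0.18] pointing down, gripper open.
Joint ranges: [-2.96, 2.96], [-0.89, 2.26], [0.02, 2.5], [-1.34, 4.48], [0, 2.73], [-2.66, 2.66]. Speed limits (rad/s): [2.39, 2.39, 2.79, 3.14, 3.14, 3.14].

### API

Orientations are given as a rotation vector (axis times angle).
In Python, from plant import robot gives the robot as it stands.
- The arm moves only by the tool drive_tool, never from a script. Its argument "steps" is a list of rows, each an object of numbers: "jaw": the opening, from 0 (shut) to 1 (fully open); "tx", "ty", "tz": the shift along the tool's x, y, z scaled (see below); "turn": the turn about the tool's z scaled (see below). A call has 1 to 12 rows; each row is the pose to reach, as a shift and turn from the pose commanded when the call began, along the tool's axes at that moment, turning the shorter way round; what a row does not reach only later rows make up. The controller multiplies each number of a shift by 0.3 m and each number of a turn by 180 degrees. A row lasts 1/10 s, in which the tool goes at most 50 mm and 8.59 degrees, less where a joint would pass 70% of its speed; a pose out of reach is approached as far as the arm can. A call with a number of a shift or a turn outside -1 to 1 is refused whole. A call with a gripper value outside its range is refused whole. The fingers move at their own pace and stop on an object; "force" is the grip in N (left out, the last holds). Time passes only in rows, so rows that repeat a pose let the fingers close. It gives the time, the measured TCP pose, the force and the opening at its end, in the units of the state.
- robot.read_state(): the state, without advancing time (a new reading comes with each control period).
- robot.read_camera(name): name is "scene" or "top" or "wrist"; returns (picture, depth): 480x640x3 uint8, blue, green, red; 480x640 float32, m along the optical axis (not along the pixel's ray), 0 where there is no reading.
- robot.get_calibration(name): a dict with "fx", "fy", "cx", "cy" (pixels), "eye" and "attitude" of the camera in the world. Camera axes: x right, y down, z forward; pixel columns grow to the right and rows downward; lengths in m; the calibration is good to about 2 mm. A picture is of the moment at which its call begins: read the wrist's pose just before it. get_calibration takes no time and is no camera call; for the wrist camera it gives the pose at the moment of the call.
- robot.close_job(): hands the job in, once; it reports no verdict.
The state is a dict: "t": time; "q": joint angles; "dq": joint speeds; "joint_torque": joint torques, N m; "tool_pos": TCP position; "orientation": TCP orientation; "force": force on the tool from outside, world axes, zero at the start; "wrist_torque": the same for the moment, N m; "opening": finger opening in m.
Only numpy, scipy, OpenCV 4.12 (cv2) and the standard library are available. Lean on these libraries where they do the work, as an engineer would, in place of code of your own. Each camera call takes 0.05 s, during which the arm holds its last target.

## Working session

There is one attempt and no reset: what is moved stays moved. The work goes in short steps, Python scripts to look and compute and a tool call to move; the robot and the scene stay as the last step left them, time stands still between calls to the robot, and variables do not carry over. Pictures are saved under pics/ and viewed, and the job is handed in when it is done.

Besides the shell and the picture viewer there is one more tool, called after "Request:" as name(argument=value, ...) on one line, values as JSON. drive_tool: Moves the arm, as the interface text tells. Its arguments: {"type":"object","properties":{"steps":{"type":"array"},"force":{"type":"number"}},"required":["steps"]}

```bash
ls; mkdir -p pics
cat > h.py <<'E'
import numpy as np,cv2
from plant import robot
from scipy.spatial.transform import Rotation as R
E
python3 - <<'E'
from h import *
for n in ("scene","top"):
    p,d=robot.read_camera(n); c=robot.get_calibration(n)
    cv2.imwrite(f"pics/{n}0.png",p); np.save(f"{n}_d.npy",d); print(n,c)
print(robot.read_state(), robot.pinch_z)
E
```

```text
pics
scene {'fx': 596.8800102388986, 'fy': 596.8800102388986, 'cx': 321.76031018113207, 'cy': 230.528069758915, 'eye': array([ 1.28874839, -0.09183807,  1.29037722]), 'attitude': array([-1.91147833, -1.82230921,  0.58453812])}
top {'fx': 535.3953718634674, 'fy': 535.3953718634674, 'cx': 323.9415727593949, 'cy': 236.30082605228193, 'eye': array([ 0.2989456 , -0.0552852 ,  1.37810644]), 'attitude': array([-2.17918443,  2.18119602, -0.11557057])}
{'t': 0.1, 'q': array([-1.26435950e+00,  1.31081559e-01,  1.48914457e+00, -6.93644975e-06,
        1.52298103e+00, -8.54190467e-02]), 'dq': array([ 0.00145253, -0.00097452, -0.00421898, -0.00056551, -0.0013989 ,
        0.00071906]), 'joint_torque': array([ 2.73825863e-03, -5.61344182e+01, -4.93095338e+01,  7.71882338e-02,
        2.93158286e-02, -9.64073843e-05]), 'tool_pos': array([ 0.22898132, -0.55398504,  0.179209  ]), 'orientation': array([-3.07991264e+00, -6.11283487e-01,  2.90354467e-04]), 'force': array([0.721777  , 0.39336057, 0.19092801]), 'wrist_torque': array([ 0.00967245, -0.02841297,  0.00621867]), 'opening': 0.09303079642512424} -0.0188
```

View pics/scene0.png

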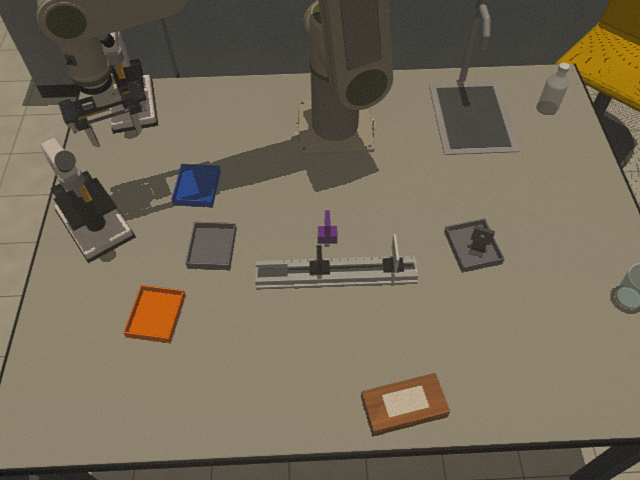

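View pics/top0.png

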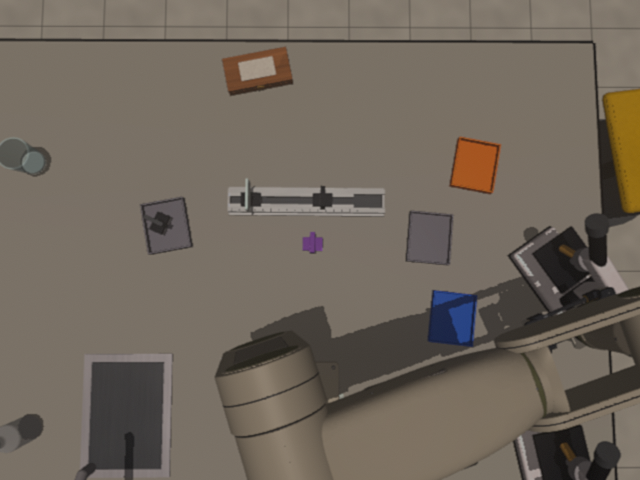

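```bash
cat >> h.py <<'E'
def ray(n,u,v,c=None):
    c=c or robot.get_calibration(n)
    M=R.from_rotvec(c['attitude']).as_matrix()
    d=M@np.array([(u-c['cx'])/c['fx'],(v-c['cy'])/c['fy'],1.])
    return c['eye'],d
def onz(n,u,v,z,c=None):
    e,d=ray(n,u,v,c); return e+d*(z-e[2])/d[2]
def cloud(n,d,c=None):
    c=c or robot.get_calibration(n)
    M=R.from_rotvec(c['attitude']).as_matrix()
    v,u=np.mgrid[:480,:640]
    P=np.stack([(u-c['cx'])/c['fx']*d,(v-c['cy'])/c['fy']*d,d],-1)
    return P@M.T+c['eye']
E
python3 - <<'E'
from h import *
t=cv2.imread("pics/top0.png");s=cv2.imread("pics/scene0.png")
a=cv2.resize(t[170:260,220:400],None,fx=4,fy=4,interpolation=cv2.INTER_CUBIC)
b=cv2.resize(s[200:300,245:425],None,fx=4,fy=4,interpolation=cv2.INTER_CUBIC)
cv2.imwrite("pics/crop_t.png",a);cv2.imwrite("pics/crop_s.png",b)
P=cloud("top",np.load("top_d.npy"))
for n,(u,v) in dict(rail_l=(232,190),rail_r=(384,190),lens=(322,190),screen=(247,185),table=(350,260),tray=(429,238),pin=(160,222)).items(): print(n,P[v,u].round(3))
# tray: grey contour around; rail bright
Z=P[...,2]
def rect(m,z,name):
    cs,_=cv2.findContours(m.astype(np.uint8),cv2.RETR_EXTERNAL,cv2.CHAIN_APPROX_NONE)
    c=max(cs,key=cv2.contourArea); r=cv2.boxPoints(cv2.minAreaRect(c))
    W=np.array([onz("top",u,v,z) for u,v in r]); print(name,r.round(1).tolist(),W[:,:2].round(4).tolist(),'c',W.mean(0).round(4), [np.linalg.norm(W[i]-W[i-1]).round(3) for i in range(4)])
g=t.astype(int).mean(2)
m=np.zeros_like(g,bool); m[175:225,215:400]=g[175:225,215:400]>125; m=cv2.morphologyEx(m.astype(np.uint8),cv2.MORPH_CLOSE,np.ones((9,9)))
rect(m,.028,'rail')
hsv=cv2.cvtColor(t,cv2.COLOR_BGR2HSV)
print('table',hsv[260,350],'tray',hsv[238,429],hsv[213,430])
for nm,(y0,y1,x0,x1) in dict(te=(195,280,395,465),tt=(185,265,130,205)).items():
    m=np.zeros_like(g,bool); m[y0:y1,x0:x1]=g[y0:y1,x0:x1]<g[260,350]-12
    m=cv2.morphologyEx(m.astype(np.uint8),cv2.MORPH_CLOSE,np.ones((5,5)))
    rect(m,.025,nm)
E
```

```text
rail_l [0.542 0.16  0.031]
rail_r [ 0.548 -0.231  0.   ]
lens [ 0.531 -0.068  0.097]
screen [0.54  0.112 0.11 ]
table [ 0.366 -0.141  0.003]
tray [ 0.422 -0.344  0.008]
pin [0.453 0.323 0.091]
rail [[226.8000030517578, 214.0], [227.1999969482422, 177.8000030517578], [384.3999938964844, 179.60000610351562], [383.8999938964844, 215.8000030517578]] [[0.4814, 0.1731], [0.5746, 0.1735], [0.5703, -0.2283], [0.4768, -0.2261]] c [ 0.5258 -0.027   0.028 ] [np.float64(0.399), np.float64(0.093), np.float64(0.402), np.float64(0.094)]
table [ 17  40 121] tray [175  16  96] [175  19  79]
te [[403.8999938964844, 261.70001220703125], [408.29998779296875, 209.60000610351562], [454.1000061035156, 213.39999389648438], [449.79998779296875, 265.6000061035156]] [[0.36, -0.2758], [0.4932, -0.289], [0.4834, -0.4063], [0.3502, -0.392]] c [ 0.4217 -0.3408  0.025 ] [np.float64(0.117), np.float64(0.134), np.float64(0.118), np.float64(0.134)]
tt [[138.1999969482422, 203.0], [185.0, 195.1999969482422], [193.8000030517578, 247.5], [146.89999389648438, 255.39999389648438]] [[0.51, 0.3987], [0.5301, 0.2805], [0.3963, 0.2555], [0.3767, 0.3728]] c [0.4533 0.3269 0.025 ] [np.float64(0.136), np.float64(0.12), np.float64(0.136), np.float64(0.119)]
```

View pics/crop_t.png

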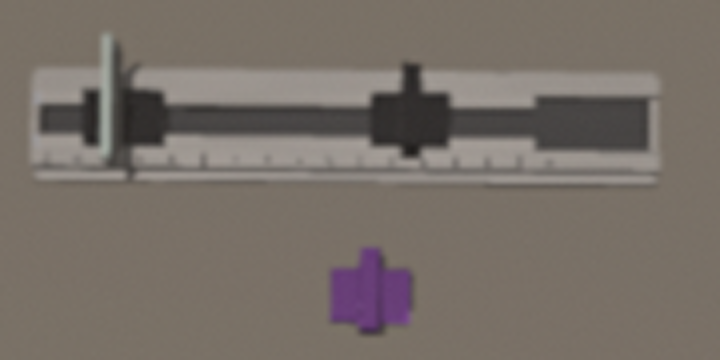

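View pics/crop_s.png

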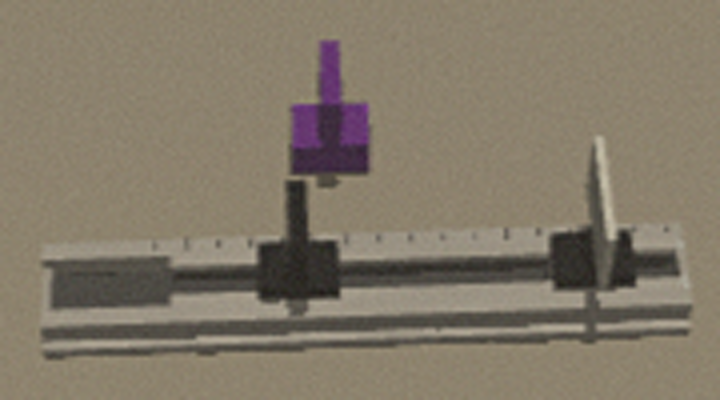

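Run:
```python
from h import *
t=cv2.imread("pics/top0.png");g=t.astype(float).mean(2)
gf=cv2.GaussianBlur(g,(3,3),0)
# far edge (top) and near edge of rail top face
pts=[]
for u in list(range(258,310,2))+list(range(335,380,2)):
    col=gf[180:195,u]; k=np.argmax(np.diff(col)); pts.append(onz("top",u,180+k+.5,.028)[:2])
pts=np.array(pts); l=cv2.fitLine(pts.astype(np.float32),cv2.DIST_HUBER,0,.01,.01).ravel(); print('far edge dir',l, 'deg',np.degrees(np.arctan2(l[0],-l[1])))
far=l
for v in (190,193,205,208):
    row=gf[v]; d=np.diff(row); a=222+np.argmax(d[222:240]); b=375+np.argmin(d[375:392]); print(v,a,b,onz("top",a+.5,v,.028)[:2],onz("top",b+.5,v,.028)[:2])
print(g[180:222,350].astype(int).tolist())
print('lens top rows',g[180:216,322].astype(int).tolist())
print(g[188,310:335].astype(int).tolist())
for (u,v) in [(322.75,186),(322.75,207)]: print(onz("top",u,v,.098))
hsv=cv2.cvtColor(t,cv2.COLOR_BGR2HSV); m=cv2.inRange(hsv,(130,80,30),(165,255,255)); x,y,w,h=cv2.boundingRect(m); print(x,y,w,h)
for v in (y,y+h): print('purple',onz("top",x+w/2,v,.088))
s=robot.read_state(); print(R.from_rotvec(s['orientation']).as_matrix().round(3))
c=robot.get_calibration("wrist"); print(c['eye'],R.from_rotvec(c['attitude']).as_matrix().round(2))
```

```text
far edge dir [ 0.00286348  0.9999959   0.5499053  -0.06371871] deg 179.83592
190 227 384 [0.54298119 0.17222333] [ 0.54332175 -0.228328  ]
193 227 384 [0.53524858 0.17210654] [ 0.53555867 -0.22823467]
205 227 384 [0.50439896 0.17164059] [ 0.50458781 -0.22786233]
208 227 384 [0.49670669 0.1715244 ] [ 0.4968654  -0.22776949]
[111, 112, 112, 111, 111, 111, 111, 120, 139, 147, 146, 146, 146, 148, 151, 153, 133, 80, 63, 68, 69, 68, 67, 77, 112, 149, 154, 151, 144, 133, 129, 125, 113, 122, 147, 136, 95, 105, 113, 112, 111, 112]
lens top rows [112, 112, 112, 112, 110, 94, 57, 40, 42, 43, 43, 45, 45, 46, 47, 48, 48, 47, 47, 48, 47, 47, 47, 49, 47, 43, 36, 32, 43, 95, 147, 142, 114, 131, 144, 125]
[143, 143, 144, 143, 144, 145, 144, 145, 147, 142, 109, 60, 42, 43, 64, 117, 145, 148, 146, 146, 145, 146, 147, 146, 142]
[ 0.54033503 -0.06964103  0.098     ]
[ 0.48898044 -0.06957283  0.098     ]
303 232 19 21
purple [ 0.42934853 -0.04478289  0.088     ]
purple [ 0.37842831 -0.0448055   0.088     ]
[[ 0.924  0.382 -0.   ]
 [ 0.382 -0.924  0.002]
 [ 0.    -0.002 -1.   ]]
[ 0.30811029 -0.52086492  0.38451398] [[ 0.38 -0.88 -0.28]
 [-0.92 -0.36 -0.11]
 [-0.    0.3  -0.95]]
```

The grey tray at top (429,238), with nothing in it, is tray_empty. The blue one (453,318) and the orange one (475,165) are look-alikes, and the grey tray at (167,226) holds the pinhole carrier. The lens carrier is the black frame in the slot at (322,197). The purple one (313,243) is a look-alike, and the white screen is at (247,195). The open end is on the right, at (368,201). Next I move above the lens carrier and look closer.

Request:
drive_tool(steps=[{"tz": -0.233, "turn": -0.05, "jaw": 1}, {"tx": 0.15, "ty": -0.113, "tz": -0.233, "turn": -0.1}, {"tx": 0.3, "ty": -0.225, "tz": -0.233, "turn": -0.14}, {"tx": 0.45, "ty": -0.338, "tz": -0.233, "turn": -0.18}, {"tx": 0.6, "ty": -0.45, "tz": -0.233, "turn": -0.22}, {"tx": 0.75, "ty": -0.563, "tz": -0.233, "turn": -0.26}, {"tx": 0.75, "ty": -0.563, "tz": -0.233, "turn": -0.3}, {"tx": 0.75, "ty": -0.563, "tz": -0.233, "turn": -0.34}, {"tx": 0.75, "ty": -0.563, "tz": -0.233, "turn": -0.375}, {"tx": 0.75, "ty": -0.563, "tz": -0.233, "turn": -0.375}, {"tx": 0.75, "ty": -0.563, "tz": -0.233, "turn": -0.375}])

```text
schema error: expected keys jaw, tx, ty, tz, turn
```

Run:
```python
from h import *
s=robot.read_state(); M=R.from_rotvec(s['orientation']).as_matrix(); print(s['t'],s['tool_pos'],M.round(4),s['q'].round(2))
print((M.T@(np.array([.517,-.07,.25])-s['tool_pos'])/.3).round(3))
```

```text
0.1 [ 0.22898132 -0.55398504  0.179209  ] [[ 9.242e-01  3.819e-01 -5.000e-04]
 [ 3.819e-01 -9.242e-01  1.500e-03]
 [ 1.000e-04 -1.600e-03 -1.000e+00]] [-1.26  0.13  1.49 -0.    1.52 -0.09]
[ 1.503 -1.125 -0.234]
```

Each row needs all five keys.

Request:
drive_tool(steps=[{"jaw": 1, "tx": 0, "ty": 0, "tz": -0.233, "turn": -0.04}, {"jaw": 1, "tx": 0.15, "ty": -0.113, "tz": -0.233, "turn": -0.08}, {"jaw": 1, "tx": 0.3, "ty": -0.225, "tz": -0.233, "turn": -0.12}, {"jaw": 1, "tx": 0.45, "ty": -0.338, "tz": -0.233, "turn": -0.16}, {"jaw": 1, "tx": 0.6, "ty": -0.45, "tz": -0.233, "turn": -0.2}, {"jaw": 1, "tx": 0.75, "ty": -0.563, "tz": -0.233, "turn": -0.24}, {"jaw": 1, "tx": 0.75, "ty": -0.563, "tz": -0.233, "turn": -0.28}, {"jaw": 1, "tx": 0.75, "ty": -0.563, "tz": -0.233, "turn": -0.32}, {"jaw": 1, "tx": 0.75, "ty": -0.563, "tz": -0.233, "turn": -0.36}, {"jaw": 1, "tx": 0.75, "ty": -0.563, "tz": -0.233, "turn": -0.375}, {"jaw": 1, "tx": 0.75, "ty": -0.563, "tz": -0.233, "turn": -0.375}])

```text
t: 1.2
tool_pos: [0.3725, -0.3122, 0.2496]
orientation: [-2.221, -2.221, -0.0]
force: [0.8, -0.2, 0.5]
opening: 0.0928
```

```bash
cat > go.py <<'E'
import sys
from h import *
s=robot.read_state(); M=R.from_rotvec(s['orientation']).as_matrix(); print('t',s['t'],'pos',s['tool_pos'].round(4),'ydir deg',np.degrees(np.arctan2(M[1,1],M[0,1])).round(2),'z',M[:,2].round(4),'F',s['force'].round(1),'open',round(s['opening'],4))
if len(sys.argv)>3: print((M.T@(np.array([float(a) for a in sys.argv[1:4]])-s['tool_pos'])/.3).round(4))
E
python3 go.py .517 -.07 .25
```

```text
t 1.2 pos [ 0.3725 -0.3122  0.2496] ydir deg 0.0 z [-5.e-04  5.e-04 -1.e+00] F [ 0.8 -0.2  0.5] open 0.0928
[ 0.8072  0.4817 -0.001 ]
```

Request:
drive_tool(steps=[{"jaw": 1, "tx": 0.16, "ty": 0.096, "tz": 0, "turn": 0}, {"jaw": 1, "tx": 0.3, "ty": 0.19, "tz": 0, "turn": 0}, {"jaw": 1, "tx": 0.44, "ty": 0.28, "tz": 0, "turn": 0}, {"jaw": 1, "tx": 0.58, "ty": 0.36, "tz": 0, "turn": 0}, {"jaw": 1, "tx": 0.7, "ty": 0.43, "tz": 0, "turn": 0}, {"jaw": 1, "tx": 0.807, "ty": 0.482, "tz": 0, "turn": 0}, {"jaw": 1, "tx": 0.807, "ty": 0.482, "tz": 0, "turn": 0}, {"jaw": 1, "tx": 0.807, "ty": 0.482, "tz": 0, "turn": 0}, {"jaw": 1, "tx": 0.807, "ty": 0.482, "tz": 0, "turn": 0}])

```text
t: 2.1
tool_pos: [0.517, -0.0715, 0.2498]
orientation: [-2.224, -2.219, 0.001]
force: [-0.5, -0.3, -0.5]
opening: 0.0927
```

```bash
python3 go.py
python3 - <<'E'
from h import *
import pickle
c=robot.get_calibration("wrist");p,d=robot.read_camera("wrist");pickle.dump(c,open("c1.pkl","wb"));np.save("w1.npy",d);cv2.imwrite("pics/w1.png",p);print(c)
E
```

```text
t 2.1 pos [ 0.517  -0.0715  0.2498] ydir deg -0.14 z [-7.e-04 -3.e-04 -1.e+00] F [-0.5 -0.3 -0.5] open 0.0927
{'fx': 394.9195341251132, 'fy': 394.9195341251132, 'cx': 320.35249717005007, 'cy': 239.09302060494062, 'eye': array([0.51807731, 0.01439819, 0.45511188]), 'attitude': array([ 2.83412981e+00, -2.86477245e-03, -1.64761816e-03])}
```

View pics/w1.png

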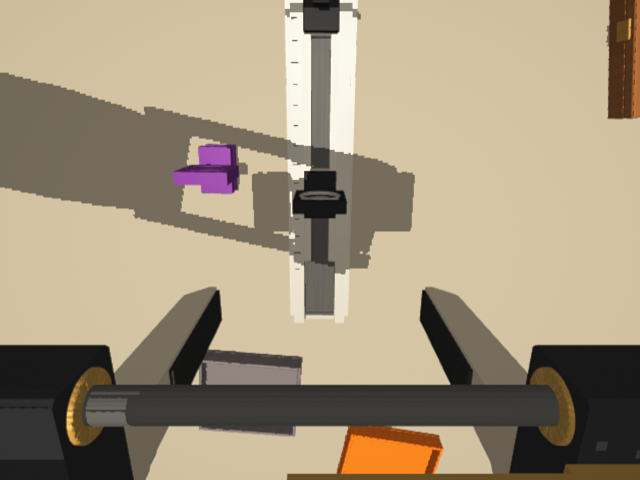

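Run:
```python
from h import *
import pickle
c=pickle.load(open("c1.pkl","rb"));d=np.load("w1.npy");P=cloud("wrist",d,c);p=cv2.imread("pics/w1.png")
cv2.imwrite("pics/w1c.png",cv2.resize(p[150:330,230:410],None,fx=3.3,fy=3.3,interpolation=cv2.INTER_NEAREST))
x,y,z=P[...,0],P[...,1],P[...,2]
top=(z>.085)&(z<.11)&(abs(x-.517)<.05)&(abs(y+.07)<.03)&(p.mean(2)<100)
v,u=np.where(top);print(len(v),u.min(),u.max(),v.min(),v.max(),z[top].mean(),x[top].min(),x[top].max(),y[top].min(),y[top].max())
for k in range(168,222,3): print(k,P[k,320].round(3),P[k,300].round(3))
print(p[205,285:355].mean(1).astype(int).tolist())
for k in (290,300,310): 
  print(k,p[k,275:365].mean(1).astype(int).tolist())
```

```text
853 293 346 198 214 0.09765884473852127 0.4918771712586409 0.5416336528690049 -0.07461977264325828 -0.06135150948743737
168 [ 0.517 -0.043  0.013] [ 0.496 -0.041  0.029]
171 [ 0.517 -0.043  0.034] [ 0.496 -0.044  0.027]
174 [ 0.517 -0.045  0.043] [0.518 0.014 0.455]
177 [ 0.517 -0.049  0.043] [ 0.496 -0.051  0.029]
180 [ 0.517 -0.052  0.042] [ 0.496 -0.054  0.029]
183 [ 0.517 -0.055  0.043] [ 0.496 -0.057  0.029]
186 [ 0.517 -0.058  0.044] [ 0.495 -0.061  0.028]
189 [ 0.517 -0.061  0.043] [ 0.495 -0.064  0.028]
192 [ 0.517 -0.062  0.055] [ 0.497 -0.062  0.054]
195 [ 0.517 -0.066  0.052] [ 0.498 -0.062  0.072]
198 [ 0.517 -0.064  0.078] [ 0.498 -0.062  0.084]
201 [ 0.517 -0.063  0.097] [ 0.499 -0.062  0.098]
204 [ 0.517 -0.065  0.099] [ 0.499 -0.065  0.097]
207 [ 0.517 -0.068  0.099] [ 0.499 -0.067  0.1  ]
210 [ 0.517 -0.07   0.101] [ 0.499 -0.071  0.099]
213 [ 0.517 -0.073  0.098] [ 0.499 -0.073  0.099]
216 [ 0.517 -0.091  0.042] [ 0.495 -0.094  0.03 ]
219 [ 0.517 -0.102  0.012] [ 0.495 -0.097  0.029]
[106, 105, 106, 110, 121, 160, 231, 115, 29, 18, 21, 21, 22, 21, 21, 21, 21, 21, 21
[... 837 characters left out ...]
, 100, 101, 100, 99, 99, 98, 97, 98, 100, 101, 101, 99, 99, 101, 102, 101, 101, 100, 99, 101, 100, 98, 113, 173, 222, 223, 221, 221, 221, 221, 221, 221, 221, 223, 225, 223, 221, 207, 192, 192, 191, 192, 192, 192, 192, 192, 191, 192, 192, 192, 191, 192, 192, 192]
310 [191, 192, 192, 192, 192, 192, 191, 192, 192, 191, 192, 192, 191, 191, 195, 211, 223, 220, 220, 222, 222, 222, 221, 221, 221, 222, 222, 223, 217, 151, 74, 97, 98, 98, 100, 100, 99, 100, 100, 98, 98, 97, 97, 96, 100, 101, 99, 98, 99, 102, 101, 101, 100, 99, 98, 100, 98, 97, 121, 198, 223, 222, 221, 221, 221, 221, 221, 221, 221, 222, 223, 221, 219, 199, 192, 191, 191, 192, 192, 192, 191, 191, 192, 192, 192, 192, 192, 192, 192, 192]
```

View pics/w1c.png

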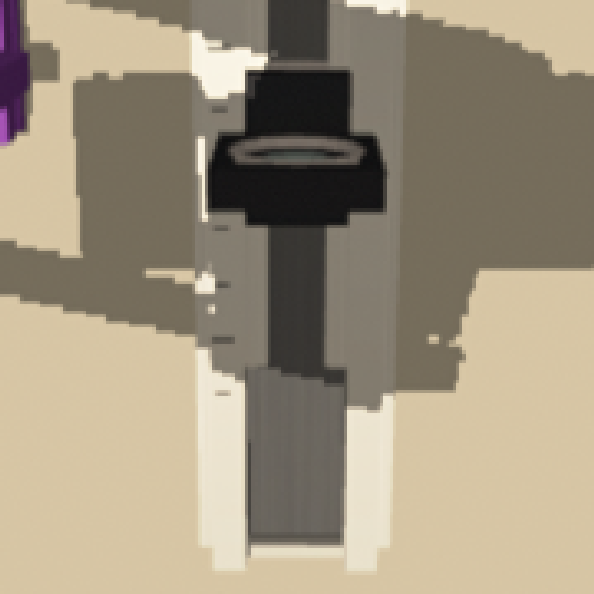

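```bash
python3 - <<'E'
from h import *
import pickle
c=pickle.load(open("c1.pkl","rb"));p=cv2.imread("pics/w1.png").astype(float).mean(2)
W=lambda u,v,z:onz("wrist",u,v,z,c)
# open end inner edges (z=.028) rows 266..312 ; slot of lips rows 40..120
for v in (40,70,100,285,295,305):
    r=p[v]; 
    a=300+np.argmin(np.diff(r[300:318])) ; b=325+np.argmax(np.diff(r[325:345]))
    print(v,a,b,'slot mid',((W(a+.5,v,.028)+W(b+.5,v,.028))/2)[:2].round(4), (W(b+.5,v,.028)-W(a+.5,v,.028))[0].round(4))
print(p[300:325,300].astype(int),p[300:325,320].astype(int),p[255:275,320].astype(int))
for u in (300,340): print('end',W(u,316,.028)[:2])
for v in (312,314,316,320): print(v,W(320,v,.018)[:2],W(320,v,.010)[:2],W(320,v,.028)[:2])
e=p[262:268,325]; print('lip end',W(320,266,.028)[:2],W(320,262,.028)[:2],W(320,266,.01)[:2])
E
sed -n 1p /dev/null
```

```text
40 310 330 slot mid [0.518  0.0831] 0.0196
70 310 330 slot mid [0.518 0.056] 0.02
100 310 329 slot mid [0.5174 0.0277] 0.0194
285 303 334 slot mid [ 0.5157 -0.178 ] 0.0365
295 303 334 slot mid [ 0.5157 -0.1909] 0.0368
305 303 333 slot mid [ 0.515  -0.2041] 0.0359
[222 222 221 221 221 221 221 222 222 221 222 221 221 221 221 221 220 220
 220 221 221 220 213 197 192] [101 101 102 101 101 101 101 101 101 101 101  92  83  96 129 186 216 216
 208 196 191 191 191 191 192] [ 53  53  54  54  54  54  53  55  74  97 103 102 102 102 102 102 101 102
 101 101]
end [ 0.4926036  -0.21877778]
end [ 0.54098453 -0.21885989]
312 [ 0.51677854 -0.2187607 ] [ 0.51675477 -0.22302796] [ 0.51680825 -0.21342662]
314 [ 0.51677187 -0.22151521] [ 0.51674798 -0.22583289] [ 0.51680174 -0.21611812]
316 [ 0.51676518 -0.22427917] [ 0.51674117 -0.22864743] [ 0.5167952  -0.21881884]
320 [ 0.51675174 -0.2298356 ] [ 0.51672748 -0.23430556] [ 0.51678206 -0.22424816]
lip end [ 0.51695217 -0.15396417] [ 0.51696417 -0.14900529] [ 0.51690475 -0.16105955]
```

Request:
drive_tool(steps=[{"jaw": 1, "tx": 0.01, "ty": 0, "tz": 0.13, "turn": 0.001}, {"jaw": 1, "tx": 0.01, "ty": 0, "tz": 0.26, "turn": 0.001}, {"jaw": 1, "tx": 0.01, "ty": 0, "tz": 0.38, "turn": 0.001}, {"jaw": 1, "tx": 0.01, "ty": 0, "tz": 0.46, "turn": 0.001}, {"jaw": 1, "tx": 0.01, "ty": 0, "tz": 0.53, "turn": 0.001}, {"jaw": 1, "tx": 0.01, "ty": 0, "tz": 0.59, "turn": 0.001}, {"jaw": 1, "tx": 0.01, "ty": 0, "tz": 0.63, "turn": 0.001}, {"jaw": 1, "tx": 0.01, "ty": 0, "tz": 0.656, "turn": 0.001}, {"jaw": 1, "tx": 0.01, "ty": 0, "tz": 0.656, "turn": 0.001}, {"jaw": 1, "tx": 0.01, "ty": 0, "tz": 0.656, "turn": 0.001}])

```text
t: 3.15
tool_pos: [0.5179, -0.0679, 0.054]
orientation: [2.226, 2.216, 0.001]
force: [1.6, 0.3, 0.3]
opening: 0.093
```

```bash
python3 go.py
python3 - <<'E'
from h import *
import pickle
c=robot.get_calibration("wrist");p,d=robot.read_camera("wrist");cv2.imwrite("pics/w2.png",p);P=cloud("wrist",d,c)
x,y,z=P[...,0],P[...,1],P[...,2]
m=(z>.09)&(z<.106)&(abs(x-.517)<.028)&(abs(y+.07)<.03)&(p.mean(2)<100)
v,u=np.where(m);print(len(v),np.percentile(x[m],[1,99]),np.percentile(y[m],[1,99]),u.min(),u.max(),v.min(),v.max())
E
```

```text
t 3.15 pos [ 0.5179 -0.0679  0.054 ] ydir deg -0.26 z [ 9.e-04 -2.e-04 -1.e+00] F [1.6 0.3 0.3] open 0.093
3509 [0.4922693  0.54123517] [-0.07395567 -0.06153055] 261 371 290 324
```

View pics/w2.png

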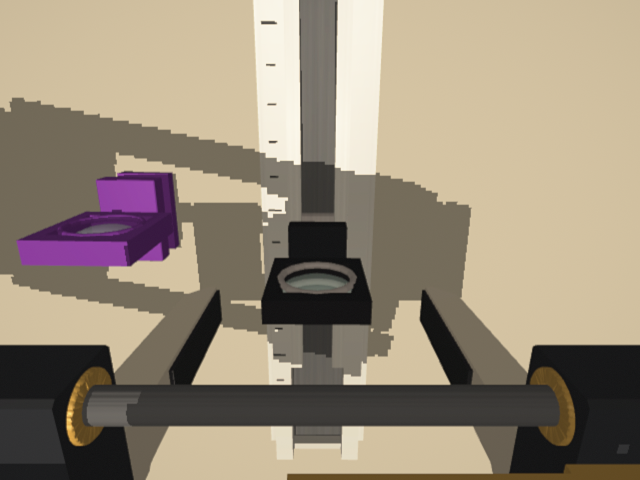

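Only the black lens carrier is between the fingers: frame at u 261–371, v 290–324, fingertips at u 220 and 422, purple one well off to the left. I shift 1.2 mm to centre it and close.

Request:
drive_tool(force=22, steps=[{"jaw": 1, "tx": 0, "ty": -0.004, "tz": 0, "turn": 0}, {"jaw": 0.6, "tx": 0, "ty": -0.004, "tz": 0, "turn": 0}, {"jaw": 0.5, "tx": 0, "ty": -0.004, "tz": 0, "turn": 0}, {"jaw": 0.3, "tx": 0, "ty": -0.004, "tz": 0, "turn": 0}, {"jaw": 0.3, "tx": 0, "ty": -0.004, "tz": 0, "turn": 0}, {"jaw": 0.3, "tx": 0, "ty": -0.004, "tz": 0, "turn": 0}, {"jaw": 0.3, "tx": 0, "ty": -0.004, "tz": 0, "turn": 0}, {"jaw": 0.3, "tx": 0, "ty": -0.004, "tz": 0, "turn": 0}])

```text
t: 4.0
tool_pos: [0.5162, -0.0675, 0.0532]
orientation: [-2.226, -2.217, 0.0]
force: [0.7, -0.4, -0.6]
opening: 0.0497
```

```bash
python3 go.py .516 -.186 .054
```

```text
t 4.0 pos [ 0.5162 -0.0675  0.0532] ydir deg -0.23 z [-1.e-04 -0.e+00 -1.e+00] F [ 0.7 -0.4 -0.6] open 0.0497
[-0.3949  0.001  -0.0027]
```

Request:
drive_tool(steps=[{"jaw": 0.3, "tx": 0, "ty": 0, "tz": -0.003, "turn": 0}, {"jaw": 0.3, "tx": -0.02, "ty": 0, "tz": -0.003, "turn": 0}, {"jaw": 0.3, "tx": -0.05, "ty": 0, "tz": -0.003, "turn": 0}, {"jaw": 0.3, "tx": -0.08, "ty": 0, "tz": -0.003, "turn": 0}, {"jaw": 0.3, "tx": -0.11, "ty": 0, "tz": -0.003, "turn": 0}, {"jaw": 0.3, "tx": -0.14, "ty": 0, "tz": -0.003, "turn": 0}, {"jaw": 0.3, "tx": -0.17, "ty": 0, "tz": -0.003, "turn": 0}, {"jaw": 0.3, "tx": -0.19, "ty": 0, "tz": -0.003, "turn": 0}, {"jaw": 0.3, "tx": -0.19, "ty": 0, "tz": -0.003, "turn": 0}])

```text
t: 4.9
tool_pos: [0.516, -0.1255, 0.0542]
orientation: [2.227, 2.216, -0.0]
force: [-0.1, 0.2, -1.9]
opening: 0.0496
```

```bash
python3 go.py .516 -.1855 .054
```

```text
t 4.9 pos [ 0.516  -0.1255  0.0542] ydir deg -0.29 z [ 0.e+00 -2.e-04 -1.e+00] F [-0.1  0.2 -1.9] open 0.0496
[-0.1999  0.0011  0.0006]
```

Sliding freely; no side force, and the weight is carried.

Request:
drive_tool(steps=[{"jaw": 0.3, "tx": -0.02, "ty": 0, "tz": 0, "turn": 0}, {"jaw": 0.3, "tx": -0.05, "ty": 0, "tz": 0, "turn": 0}, {"jaw": 0.3, "tx": -0.08, "ty": 0, "tz": 0, "turn": 0}, {"jaw": 0.3, "tx": -0.11, "ty": 0, "tz": 0, "turn": 0}, {"jaw": 0.3, "tx": -0.14, "ty": 0, "tz": 0, "turn": 0}, {"jaw": 0.3, "tx": -0.17, "ty": 0, "tz": 0, "turn": 0}, {"jaw": 0.3, "tx": -0.19, "ty": 0, "tz": 0, "turn": 0}, {"jaw": 0.3, "tx": -0.2, "ty": 0, "tz": 0, "turn": 0}, {"jaw": 0.3, "tx": -0.2, "ty": 0, "tz": 0, "turn": 0}, {"jaw": 0.3, "tx": -0.2, "ty": 0, "tz": 0, "turn": 0}])

```text
t: 5.9
tool_pos: [0.5157, -0.1844, 0.0541]
orientation: [-2.226, -2.217, -0.0]
force: [0.2, 0.4, -2.2]
opening: 0.0495
```

```bash
python3 go.py
python3 - <<'E'
from h import *
c=robot.get_calibration("wrist");p,d=robot.read_camera("wrist");cv2.imwrite("pics/w3.png",p);P=cloud("wrist",d,c)
x,y,z=P[...,0],P[...,1],P[...,2]
m=(z>.09)&(z<.106)&(abs(x-.517)<.024)&(abs(y+.186)<.03)&(p.mean(2)<100)
print(m.sum(),np.percentile(x[m],[1,99]),np.percentile(y[m],[1,99]))
E
```

```text
t 5.9 pos [ 0.5157 -0.1844  0.0541] ydir deg -0.24 z [-1.e-04  3.e-04 -1.e+00] F [ 0.2  0.4 -2.2] open 0.0495
3541 [0.49343931 0.54044177] [-0.19091448 -0.17824049]
```

View pics/w3.png

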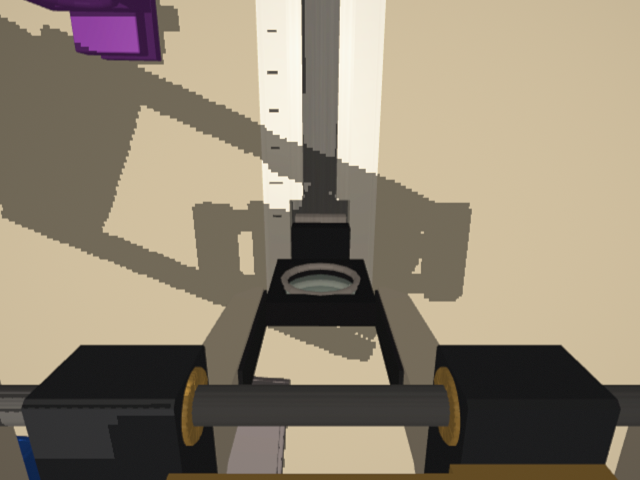

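Request:
drive_tool(steps=[{"jaw": 0.3, "tx": 0, "ty": 0, "tz": -0.015, "turn": 0}, {"jaw": 0.3, "tx": 0, "ty": 0, "tz": -0.04, "turn": 0}, {"jaw": 0.3, "tx": 0, "ty": 0, "tz": -0.08, "turn": 0}, {"jaw": 0.3, "tx": 0, "ty": 0, "tz": -0.14, "turn": 0}, {"jaw": 0.3, "tx": 0, "ty": 0, "tz": -0.2, "turn": 0}, {"jaw": 0.3, "tx": 0, "ty": 0, "tz": -0.26, "turn": 0}, {"jaw": 0.3, "tx": 0, "ty": 0, "tz": -0.32, "turn": 0}, {"jaw": 0.3, "tx": 0, "ty": 0, "tz": -0.37, "turn": 0}, {"jaw": 0.3, "tx": 0, "ty": 0, "tz": -0.4, "turn": 0}, {"jaw": 0.3, "tx": 0, "ty": 0, "tz": -0.4, "turn": 0}])

```text
t: 6.95
tool_pos: [0.5167, -0.185, 0.1762]
orientation: [2.224, 2.215, 0.002]
force: [-0.0, -0.4, -2.1]
opening: 0.0496
```

```bash
python3 go.py .422 -.341 .174
```

```text
t 6.95 pos [ 0.5167 -0.185   0.1762] ydir deg -0.23 z [ 0.0028 -0.0013 -1.    ] F [-0.  -0.4 -2.1] open 0.0496
[-0.5214 -0.3138  0.0071]
```

Request:
drive_tool(steps=[{"jaw": 0.3, "tx": -0.03, "ty": -0.018, "tz": 0, "turn": 0}, {"jaw": 0.3, "tx": -0.08, "ty": -0.048, "tz": 0, "turn": 0}, {"jaw": 0.3, "tx": -0.15, "ty": -0.09, "tz": 0, "turn": 0}, {"jaw": 0.3, "tx": -0.22, "ty": -0.132, "tz": 0, "turn": 0}, {"jaw": 0.3, "tx": -0.29, "ty": -0.174, "tz": 0, "turn": 0}, {"jaw": 0.3, "tx": -0.36, "ty": -0.216, "tz": 0, "turn": 0}, {"jaw": 0.3, "tx": -0.43, "ty": -0.258, "tz": 0, "turn": 0}, {"jaw": 0.3, "tx": -0.48, "ty": -0.29, "tz": 0, "turn": 0}, {"jaw": 0.3, "tx": -0.51, "ty": -0.308, "tz": 0, "turn": 0}, {"jaw": 0.3, "tx": -0.52, "ty": -0.314, "tz": 0, "turn": 0}, {"jaw": 0.3, "tx": -0.52, "ty": -0.314, "tz": 0, "turn": 0}])

```text
t: 8.05
tool_pos: [0.4205, -0.3401, 0.1736]
orientation: [-2.226, -2.215, -0.0]
force: [1.4, 0.2, -1.8]
opening: 0.0495
```

```bash
python3 go.py .422 -.341 .0552
python3 - <<'E'
from h import *
for n in("wrist","top"):
    p,d=robot.read_camera(n);cv2.imwrite(f"pics/{n}4.png",p)
    if n=="wrist":
        P=cloud(n,d); 
        for u,v in [(170,300),(200,250),(250,200),(400,230)]: print(u,v,P[v,u].round(3))
E
```

```text
t 8.05 pos [ 0.4205 -0.3401  0.1736] ydir deg -0.27 z [-6.e-04  8.e-04 -1.e+00] F [ 1.4  0.2 -1.8] open 0.0495
[-0.0032  0.0052  0.3945]
170 300 [ 0.264 -0.438  0.005]
200 250 [ 0.299 -0.385  0.001]
250 200 [ 0.353 -0.334  0.001]
400 230 [ 0.501 -0.364  0.001]
```

View pics/wrist4.png

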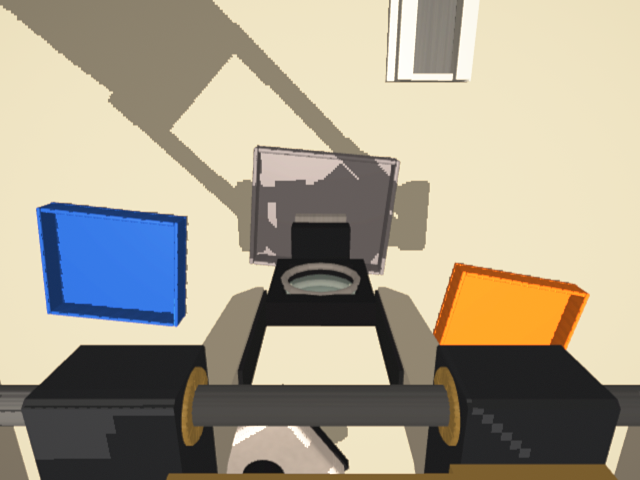

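View pics/top4.png

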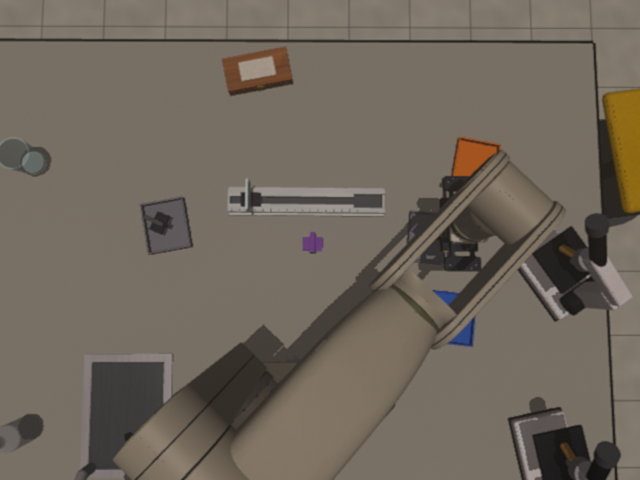

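Run:
```python
from h import *
W=np.array([onz("wrist",u,v,.025) for u,v in [(256,147),(399,160),(384,273),(250,263)]]);print(W.round(4),W.mean(0))
```

```text
[[ 0.3656 -0.2812  0.025 ]
 [ 0.4916 -0.2928  0.025 ]
 [ 0.4832 -0.4006  0.025 ]
 [ 0.3542 -0.3898  0.025 ]] [ 0.42364363 -0.34110611  0.025     ]
```

Request:
drive_tool(steps=[{"jaw": 0.3, "tx": -0.003, "ty": 0.008, "tz": 0.03, "turn": 0}, {"jaw": 0.3, "tx": -0.003, "ty": 0.008, "tz": 0.09, "turn": 0}, {"jaw": 0.3, "tx": -0.003, "ty": 0.008, "tz": 0.16, "turn": 0}, {"jaw": 0.3, "tx": -0.003, "ty": 0.008, "tz": 0.23, "turn": 0}, {"jaw": 0.3, "tx": -0.003, "ty": 0.008, "tz": 0.29, "turn": 0}, {"jaw": 0.3, "tx": -0.003, "ty": 0.008, "tz": 0.34, "turn": 0}, {"jaw": 0.3, "tx": -0.003, "ty": 0.008, "tz": 0.375, "turn": 0}, {"jaw": 0.3, "tx": -0.003, "ty": 0.008, "tz": 0.395, "turn": 0}, {"jaw": 0.3, "tx": -0.003, "ty": 0.008, "tz": 0.405, "turn": 0}, {"jaw": 0.3, "tx": -0.003, "ty": 0.008, "tz": 0.41, "turn": 0}, {"jaw": 0.3, "tx": -0.003, "ty": 0.008, "tz": 0.41, "turn": 0}, {"jaw": 0.3, "tx": -0.003, "ty": 0.008, "tz": 0.41, "turn": 0}])

```text
t: 9.35
tool_pos: [0.4237, -0.3415, 0.0518]
orientation: [2.225, 2.216, 0.0]
force: [0.4, 0.2, -1.9]
opening: 0.0497
```

```bash
for i in 1 2; do python3 go.py; done
```

```text
t 9.35 pos [ 0.4237 -0.3415  0.0518] ydir deg -0.23 z [ 8.e-04 -8.e-04 -1.e+00] F [ 0.4  0.2 -1.9] open 0.0497
t 9.35 pos [ 0.4237 -0.3415  0.0518] ydir deg -0.23 z [ 8.e-04 -8.e-04 -1.e+00] F [ 0.4  0.2 -1.9] open 0.0497
```

Still hanging (−1.9 N), about 4 mm up. I lower it slowly.

Request:
drive_tool(steps=[{"jaw": 0.3, "tx": 0, "ty": 0, "tz": 0.003, "turn": 0}, {"jaw": 0.3, "tx": 0, "ty": 0, "tz": 0.006, "turn": 0}, {"jaw": 0.3, "tx": 0, "ty": 0, "tz": 0.009, "turn": 0}, {"jaw": 0.3, "tx": 0, "ty": 0, "tz": 0.011, "turn": 0}, {"jaw": 0.3, "tx": 0, "ty": 0, "tz": 0.012, "turn": 0}, {"jaw": 0.3, "tx": 0, "ty": 0, "tz": 0.012, "turn": 0}, {"jaw": 0.3, "tx": 0, "ty": 0, "tz": 0.012, "turn": 0}])

```text
t: 10.05
tool_pos: [0.4233, -0.341, 0.0475]
orientation: [-2.226, -2.217, -0.0]
force: [0.1, 0.2, -2.5]
opening: 0.0495
```

```bash
python3 go.py
```

```text
t 10.05 pos [ 0.4233 -0.341   0.0475] ydir deg -0.23 z [-0.e+00  1.e-04 -1.e+00] F [ 0.1  0.2 -2.5] open 0.0495
```

Request:
drive_tool(steps=[{"jaw": 0.3, "tx": 0, "ty": 0, "tz": 0.001, "turn": 0}, {"jaw": 0.3, "tx": 0, "ty": 0, "tz": 0.002, "turn": 0}, {"jaw": 0.3, "tx": 0, "ty": 0, "tz": 0.003, "turn": 0}, {"jaw": 0.3, "tx": 0, "ty": 0, "tz": 0.003, "turn": 0}])

```text
t: 10.45
tool_pos: [0.4234, -0.3413, 0.0472]
orientation: [2.226, 2.217, -0.0]
force: [-1.5, 1.9, 4.6]
opening: 0.0496
```

```bash
python3 go.py
```

```text
t 10.45 pos [ 0.4234 -0.3413  0.0472] ydir deg -0.23 z [ 3.e-04 -4.e-04 -1.e+00] F [-1.5  1.9  4.6] open 0.0496
```

Foot touches the floor (+4.6 N). I ease off slightly and release.

Request:
drive_tool(steps=[{"jaw": 0.3, "tx": 0, "ty": 0, "tz": -0.001, "turn": 0}, {"jaw": 0.56, "tx": 0, "ty": 0, "tz": -0.001, "turn": 0}, {"jaw": 0.65, "tx": 0, "ty": 0, "tz": -0.001, "turn": 0}, {"jaw": 0.8, "tx": 0, "ty": 0, "tz": -0.001, "turn": 0}, {"jaw": 0.95, "tx": 0, "ty": 0, "tz": -0.001, "turn": 0}, {"jaw": 0.95, "tx": 0, "ty": 0, "tz": -0.001, "turn": 0}, {"jaw": 0.95, "tx": 0, "ty": 0, "tz": -0.001, "turn": 0}])

```text
t: 11.15
tool_pos: [0.4233, -0.3411, 0.0469]
orientation: [-2.226, -2.217, -0.0]
force: [0.5, -0.1, -0.2]
opening: 0.0859
```

```bash
python3 go.py
python3 - <<'E'
from h import *
p,d=robot.read_camera("wrist");cv2.imwrite("pics/w5.png",p)
E
```

```text
t 11.15 pos [ 0.4233 -0.3411  0.0469] ydir deg -0.23 z [ 0.  0. -1.] F [ 0.5 -0.1 -0.2] open 0.0859
```

View pics/w5.png

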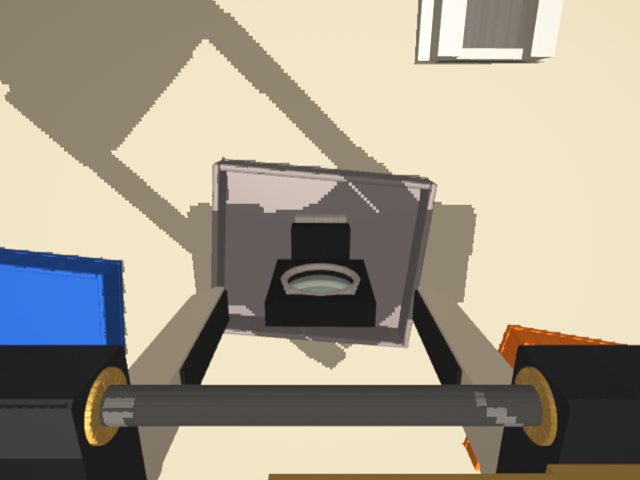

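The jaws are clear on both sides (frame u 265–375, fingers at 228 and 414). The carrier stands in the tray. I retreat straight up.

Request:
drive_tool(steps=[{"jaw": 0.95, "tx": 0, "ty": 0, "tz": -0.03, "turn": 0}, {"jaw": 0.95, "tx": 0, "ty": 0, "tz": -0.1, "turn": 0}, {"jaw": 0.95, "tx": 0, "ty": 0, "tz": -0.2, "turn": 0}, {"jaw": 0.95, "tx": 0, "ty": 0, "tz": -0.32, "turn": 0}, {"jaw": 0.95, "tx": 0, "ty": 0, "tz": -0.44, "turn": 0}, {"jaw": 0.95, "tx": 0, "ty": 0, "tz": -0.56, "turn": 0}, {"jaw": 0.95, "tx": 0, "ty": 0, "tz": -0.62, "turn": 0}, {"jaw": 0.95, "tx": 0, "ty": 0, "tz": -0.62, "turn": 0}, {"jaw": 0.95, "tx": 0, "ty": 0, "tz": -0.62, "turn": 0}])

```text
t: 12.1
tool_pos: [0.4233, -0.3411, 0.2329]
orientation: [2.226, 2.217, 0.0]
force: [0.4, -0.6, -0.5]
opening: 0.0885
```

```bash
python3 go.py
python3 - <<'E'
from h import *
a,d=robot.read_camera("wrist");P=cloud("wrist",d)
x,y,z=P[...,0],P[...,1],P[...,2]
m=(z>.08)&(z<.1)&(abs(x-.423)<.05)&(abs(y+.341)<.05)&(a.mean(2)<100)
print('frame top',m.sum(),np.percentile(z[m],[50,95]),np.percentile(x[m],[1,99]),np.percentile(y[m],[1,99]))
s,_=robot.read_camera("scene");t,_=robot.read_camera("top")
cv2.imwrite("pics/end.png",np.vstack([np.hstack([cv2.resize(a,(400,300)),cv2.resize(s,(400,300))]),np.hstack([cv2.resize(t,(400,300)),cv2.resize(s[190:310,170:330],(400,300))])]))
t0=cv2.imread("pics/top0.png"); 
for n,(y0,y1,x0,x1) in dict(screen=(175,220,225,270),pin=(190,260,135,200),purple=(225,260,295,330)).items(): print(n,cv2.absdiff(t,t0)[y0:y1,x0:x1].max(2).mean(),(cv2.absdiff(t,t0)[y0:y1,x0:x1].max(2)>40).sum())
E
```

```text
t 12.1 pos [ 0.4233 -0.3411  0.2329] ydir deg -0.23 z [ 3.e-04 -3.e-04 -1.e+00] F [ 0.4 -0.6 -0.5] open 0.0885
frame top 892 [0.09144933 0.09279925] [0.39877271 0.44746036] [-0.34721411 -0.33464587]
screen 1.334814814814815 0
pin 1.2918681318681318 0
purple 1.323265306122449 0
```

View pics/end.png

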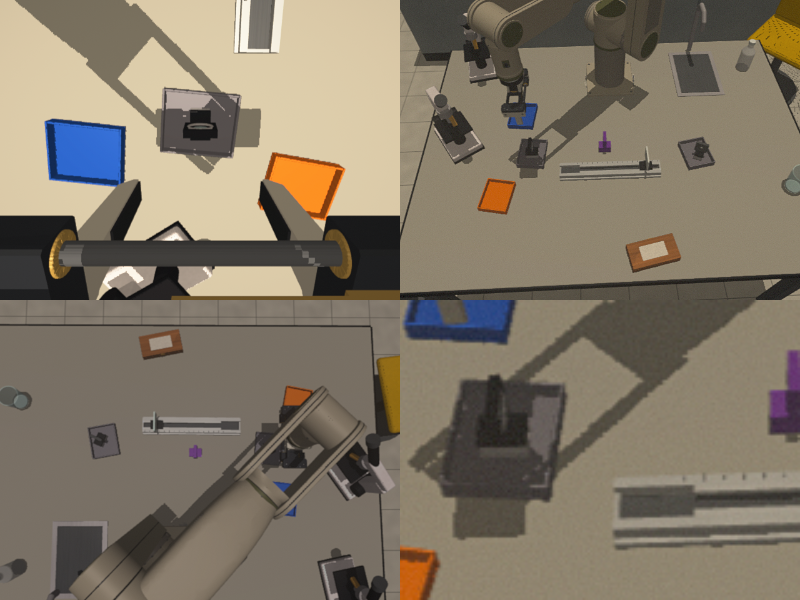

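The carrier stands upright in the empty tray, with the frame top at z 0.0915 (0.092 expected). Screen, pinhole carrier and purple carrier look the same as before. I hand in.

```bash
python3 -c "
from h import *
print(robot.close_job())"
```

```text
the job is handed in; nothing more can be done
None
```

The lens carrier is out of the bench and standing upright in the middle of the empty grey tray. I handed the job in at about 12.3 s of the 51 s allowed.

- **What I did:** I gripped the frame by its side edges at 22 N and slid it about 117 mm along the slot to the open end. There I lifted it straight out, lowered it into the tray until the foot touched the floor (4.6 N at the last reading), released it and backed off upward.
- **Carrier:** In the last wrist image its frame top is at z ≈ 0.0915 m, against 0.092 m expected when standing on the tray floor. Its centre is at (0.423, −0.341), within a millimetre of the tray centre I measured.
- **Other objects:** In the top view, the areas around the screen, the pinhole carrier and the purple look-alike show no change from the first picture. The arm was well clear when I handed in.
- **Failures or disagreements:** My first move call was refused because its rows lacked some keys; the arm did not move. The rail's angle came out as 0.16° from the top camera and about 0.5° from the wrist camera. I used about 0.25°, and the carrier slid with no noticeable side force.

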